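# Scrape the chocolate offcuts off the bench scale and re-zero it

### The job

Clear the scale: with the scraper block, its foot dragged along the plate under light but steady pressure (5 N or so), push all five chocolate pieces over the plate's open side into the catch tray; never press so hard that the dial's needle comes to the red band, and never touch the chocolate with the gripper. Then stand the scraper upright back on the bare counter, let go of it, and only then turn the dial's knob until its yellow zero mark lines up with the needle. Leave the gift box, the mould and the jar where they are.

Things in the scene. Friction and masses are not known exactly. Their poses are not given: they have to be found in the camera images.
- scale: steel bench scale, fixed to the counter. Origin: on the counter under the middle of its plate. Its x axis is the plate's width; -y points to the plate's open side and the catch tray; +y to the dial. Its base is 135 mm wide in x, runs from y = -62 to +230 mm and is 40 mm high
- plate: white marble scale plate, 200 x 200 mm, level, axes as the scale's. Origin: centre of its top, about 70 mm above the counter. A 6 mm steel rim stands 10 mm above it on both x sides and the +y side (188 mm clear inside in x; y up to +94 mm); the -y side (y = -100 mm) is open. It rides on a stiff spring (10 N per mm, 3 mm of travel); where it rests differs a little each time
- needle (a joint): black needle of the dial, driven by the load on the plate: its angle (rad, counter-clockwise from above, measured from the scale's +x direction) grows about 0.05 rad per newton; unloaded it rests anywhere from -0.2 to 0.3. The red band starts at 0.8 rad
- needle_tip (a point): tip of the needle, 58 mm from the dial's axis; its x axis points outwards along the needle
- tray: open aluminium catch tray, 240 (x) x 150 (y) x 45 mm high, wall and floor 3 mm, fixed beside the scale; its near wall lies 15 mm under the plate's open edge. Origin: centre of its underside, axes as the scale's
- bezel (a joint): angle of the dial's knob (rad, counter-clockwise from above): the direction of its yellow zero mark, measured from the scale's +x direction. Stiff enough to stay where it is left; stops at -2 and 2
- bezel_grip (a point): grip point of the dial's knob: on the vertical dial axis (168 mm from the plate's centre towards the scale's +y), 6 mm below the knob's top. The grip is a grey bar 52 mm long, 16 mm wide, 31 mm high, standing on a black disc (82 mm across, top 50 mm above the counter); x axis along the bar, towards the zero mark
- zero_mark (a point): yellow zero mark at the rim of the knob's disc, 41 mm from the axis; x axis points outwards along the bar
- scraper: scraper block standing upright on the counter: white foot 120 (x) x 22 (y) x 50 mm high with flat underside, above it a blue handle 96 (x) x 28 (y) mm, from 48 to 88 mm above the underside. Origin: centre of the underside, z up. About 180 g
- chip0: piece of hard nut chocolate, dark brown, 36 x 30 x 7 mm, about 12 g, loose on the plate. Origin: centre of its underside
- chip1: piece of hard nut chocolate, dark brown, 36 x 30 x 7 mm, about 12 g, loose on the plate. Origin: centre of its underside
- chip2: piece of hard nut chocolate, dark brown, 36 x 30 x 7 mm, about 12 g, loose on the plate. Origin: centre of its underside
- chip3: piece of hard nut chocolate, dark brown, 36 x 30 x 7 mm, about 12 g, loose on the plate. Origin: centre of its underside
- chip4: piece of hard nut chocolate, dark brown, 36 x 30 x 7 mm, about 12 g, loose on the plate. Origin: centre of its underside
- giftbox: open gold gift box with nine compartments, 110 x 110 x 35 mm, leave alone. Origin: centre of the underside
- mould: pale see-through chocolate mould lying flat, 125 x 170 x 20 mm, leave alone. Origin: centre of the underside
- nutjar: jar of nuts, 72 mm across, 110 mm high, leave alone. Origin: centre of the underside

How it is judged:
By the outcome, as a careful person would: the job done as asked, in the order asked, and still so for the second after the job is handed in, with the robot touching nothing.
It also fails if it takes over 67 s, if anything falls off the work surface, if the arm or the gripper's body presses on something with over 40 N, if the wrist force passes 120 N, or if a joint passes its speed limit or range.

### The arm

A 6-joint arm with a two-finger parallel gripper is mounted at the origin on the work surface. World frame = base frame: x ahead of the robot, y to its left, z up, the work surface at z = 0. Lengths are in mm, angles in rad, forces in N, time in s.
With the tool pointing down it reaches from about 275 to 1000 mm from the base axis. Payload 8.4 kg.
Tool frame: the origin (TCP) lies between the finger pads; the fingertips stand r.finger_overhang ahead of it and the grasp point (between the pads) is the TCP (r.finger_overhang is the distance from the TCP to the fingertips, in mm); z points along the fingers, y is the line along which they close (so a half turn about z gives the same grasp; the last joint's range is limited). The gripper opens to 85 mm and grips with 20 to 120 N. Pads are 22 mm wide; open, the fingers measure 114 mm over their backs; the gripper's body (76 mm by 85 mm) begins 54 mm behind the grasp point. The pads swing forward as they close: fully open they stand 13 mm farther back than shut.
Start: joints at [-1.198, 0.353, 1.633, -0, 1.155, -0.002], TCP at [228.803, -581.616, 250.281] pointing down, gripper open.
Joint ranges: [-2.63, 2.63], [-0.92, 2.1], [0.06, 2.66], [-1.3, 4.44], [0, 2.69], [-3.02, 3.02]. Speed limits (rad/s): [2.22, 2.22, 2.79, 3.14, 3.14, 3.14].

### API

Orientations are given as [roll, pitch, yaw] about the fixed x, y, z axes, in that order (R = Rz(yaw) Ry(pitch) Rx(roll)).
In Python, from rig import r, cams, sign_off gives the robot as it stands.
- The arm moves only by the shell command python3 -m crank 'ROWS' [FORCE]. ROWS is JSON, a list of rows, each a list of 7 numbers: the shift along the tool's x, y, z in m, then the turn, a rotation vector about the tool's x, y, z in rad, then the closure, from 0 (fully open) to 1 (shut). In form: [[dx, dy, dz, ax, ay, az, gripper], ...]. A call has 1 to 5 rows; each row is the pose to reach, as a shift and turn from the pose commanded when the call began, along the tool's axes at that moment; what a row does not reach only later rows make up. A row lasts 1/10 s, in which the tool goes at most 50 mm and 8.59 degrees, less where a joint would pass 70% of its speed; a pose out of reach is approached as far as the arm can. A call with a gripper value outside its range is refused whole. The fingers move at their own pace and stop on an object; FORCE is the grip in N (left out, the last holds). Time passes only in rows, so rows that repeat a pose let the fingers close. It gives the time, the measured TCP pose, the force, the opening and the grip force at its end, in the units of the state.
- r.sense(): the state, without advancing time (a new reading comes with each control period).
- cams.grab_frame(name): name is "side" or "top"; returns a dict with "image" (384x512x3 uint8, red, green, blue), "fx", "fy", "cx", "cy" (pixels), "position" and "orientation" of the camera in the world. Camera axes: x right, y down, z forward; pixel columns grow to the right and rows downward; lengths in mm; the calibration is good to about 2 mm. A picture is of the moment at which its call begins. There is no depth.
- sign_off(): hands the job in; it is judged then, once.
The state is a dict: "clock": time; "qpos": joint angles; "qvel": joint speeds; "joint_efforts": joint torques, N m; "eef_pos": TCP position; "tcp_rot": TCP orientation; "contact_force": force on the tool from outside, world axes, zero at the start; "wrist_torque": the same for the moment, N m; "opening": opening from 0.0 (shut) to 1.0 (fully open); "grasp_force": force on a finger pad.
Only numpy, scipy, OpenCV 4.12 (cv2) and the standard library are available. Lean on these libraries where they do the work, as an engineer would, in place of code of your own. Each camera call takes 0.05 s, during which the arm holds its last target. There are 200 camera calls.

## Working session

There is one attempt and no reset: what is moved stays moved. The work goes in short steps, Python scripts to look and compute and a shell command to move; the robot and the scene stay as the last step left them, time stands still between calls to the robot, and variables do not carry over. Pictures are saved under pics/ and viewed, at most 10 in all, crops included, and the job is handed in when it is done.

```bash
ls; mkdir -p pics; python3 - <<'E'
from rig import r,cams
import cv2,numpy as np
for n in("top","side"):
    f=cams.grab_frame(n); cv2.imwrite(f"pics/{n}0.png",cv2.resize(f["image"][:,:,::-1],(800,600),interpolation=cv2.INTER_CUBIC)); print(n,{k:v for k,v in f.items() if k!="image"})
print(r.sense(), r.finger_overhang)
E
```

```text
pics
top {'fx': 415.0906160269652, 'fy': 415.0906160269652, 'cx': 255.37710041835797, 'cy': 183.2324379795232, 'position': array([ 350.42139307,  -39.82640523, 1234.93836854]), 'orientation': array([-2.99867656, -0.00325097, -1.55564645])}
side {'fx': 369.4662890626224, 'fy': 369.4662890626224, 'cx': 255.56433276546665, 'cy': 185.92562318153364, 'position': array([433.28879911, 787.8317976 , 891.09133567]), 'orientation': array([-2.33155724, -0.00956853, -3.04728042])}
{'clock': 0.1, 'qpos': array([-1.19839959e+00,  3.53605145e-01,  1.63408518e+00, -1.22723162e-05,
        1.15518859e+00, -2.41219850e-03]), 'qvel': array([ 0.00265752, -0.0007092 , -0.00080251,  0.00014659,  0.0015619 ,
        0.00080252]), 'joint_efforts': array([ 7.84780023e-04, -6.06354547e+01, -3.42819107e+01,  4.14278122e-05,
        3.97952812e-03,  2.38506601e-06]), 'eef_pos': array([ 228.64739701, -581.22769571,  249.60946175]), 'tcp_rot': array([-3.14030637e+00,  8.11846519e-06,  3.74813898e-01]), 'contact_force': array([0.54210676, 0.25909129, 0.51066759]), 'wrist_torque': array([ 0.02346981, -0.09147856,  0.00604783]), 'grasp_force': 0.0, 'opening': 1.0058029527768757} 19.0
```

View pics/top0.png

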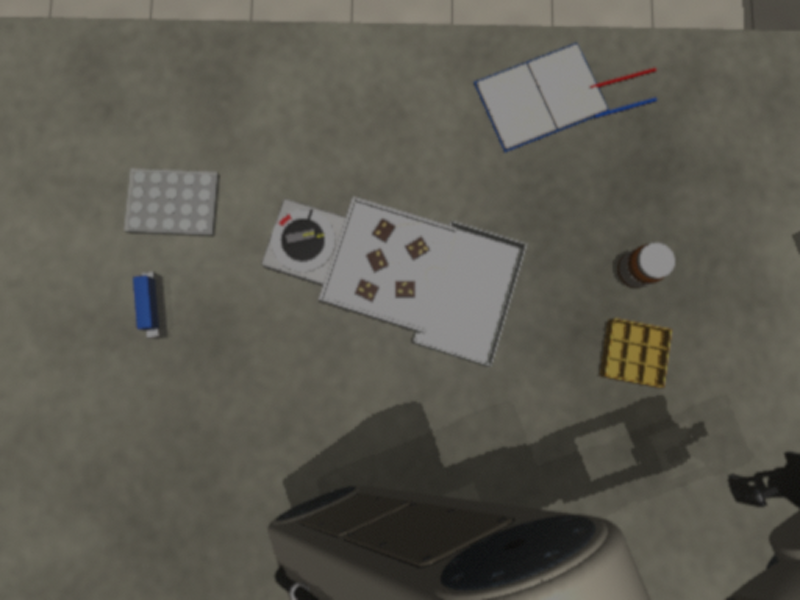

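View pics/side0.png

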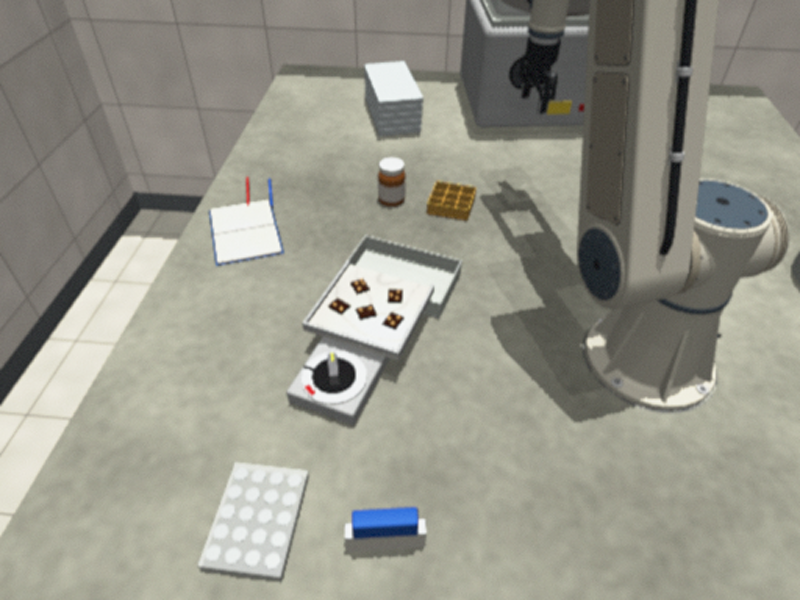

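The top view (800x600) shows the dial at (303,240), the plate's +y edge from (355,198) to (320,300), the tray to the right, the five chips between x=360 and 425, and the scraper at (147,305). Next I'll measure from crops.

```bash
cat > h.py <<'E'
from rig import r,cams
import cv2,numpy as np
from scipy.spatial.transform import Rotation as R
def w(f,u,v,z):
    d=R.from_euler('xyz',f["orientation"]).apply([(u-f["cx"])/f["fx"],(v-f["cy"])/f["fy"],1.])
    p=np.array(f["position"]); return (p+d*(z-p[2])/d[2])
def px(f,P):
    c=R.from_euler('xyz',f["orientation"]).inv().apply(np.asarray(P,float)-f["position"])
    return np.c_[f["fx"]*c[...,0]/c[...,2]+f["cx"],f["fy"]*c[...,1]/c[...,2]+f["cy"]]
def crop(f,x0,y0,x1,y1,k):
    return cv2.resize(f["image"][y0:y1,x0:x1,::-1],None,fx=k,fy=k,interpolation=cv2.INTER_CUBIC)
E
python3 - <<'E'
from h import *
f=cams.grab_frame("top")
a=crop(f,165,120,265,220,6) # dial+plate
b=crop(f,80,168,110,218,6)
o=np.zeros((600,790,3),np.uint8);o[:,:600]=a;o[:300,605:785]=b
cv2.imwrite("pics/c1.png",o)
g=cams.grab_frame("side"); im=f["image"]
hsv=cv2.cvtColor(im,cv2.COLOR_RGB2HSV)
m=cv2.inRange(hsv,(105,120,60),(125,255,255)); m[:, 140:]=0
c=max(cv2.findContours(m,0,1)[0],key=cv2.contourArea); print("blue top",cv2.minAreaRect(c),w(f,*cv2.minAreaRect(c)[0],88))
hs=cv2.cvtColor(g["image"],cv2.COLOR_RGB2HSV)
m=cv2.inRange(hs,(105,120,60),(125,255,255)); m[:300]=0
c=max(cv2.findContours(m,0,1)[0],key=cv2.contourArea); print("blue side",cv2.minAreaRect(c),w(g,*cv2.minAreaRect(c)[0],75))
E
```

```text
blue top ((91.1689682006836, 193.027587890625), (32.63687515258789, 9.799367904663086), 85.2363510131836) [480.88218921 414.73370294  88.        ]
blue side ((246.1138458251953, 334.0492248535156), (17.19570541381836, 40.714996337890625), 86.8201675415039) [481.84265102 417.8003224   75.        ]
```

View pics/c1.png

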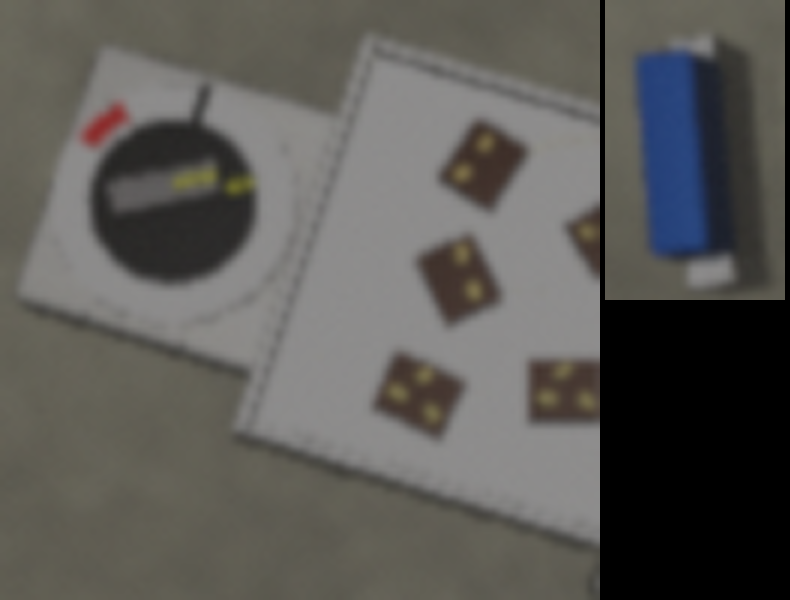

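Crop (6x): disc centre (174,202), yellow mark (240,185), needle tip (206,86), plate's +y corners (370,35) and (236,433). The needle points roughly along the scale's +x and the zero mark is at about -1.5 rad.

```bash
python3 - <<'E'
from h import *
f=cams.grab_frame("top")
q=lambda x,y,z:w(f,x/6+165-.4,y/6+120-.4,z)
A=q(370,35,80);B=q(236,433,80);print("corners",A,B,np.linalg.norm(A-B))
C=q(174,202,50);print("disc",C)
mid=(A+B)/2
dx=(A-B)/np.linalg.norm(A-B);dy=np.array([-dx[1],dx[0],0])
print("yaw edge",np.arctan2(dx[1],dx[0]))
print("plate centre from edge",mid-100*dy,"from dial",C-168*dy)
yaw=np.arctan2(dx[1],dx[0])
for n,p in(("mark",q(240,185,50)),("ntip",q(206,86,50))):
    d=p-C;print(n,np.hypot(*d[:2]),np.arctan2(d[1],d[0])-yaw)
# tray corners in full 800 image
T=[w(f,u/1.5625,v/1.5625,45) for u,v in((525,244),(490,363))];d=T[0]-T[1];print("tray far edge",T,np.linalg.norm(d),np.arctan2(d[1],d[0]))
im=f["image"].astype(int)
m=((im.sum(2)<190)&(im[:,:,0]>im[:,:,2]*1.15)).astype(np.uint8)
m[:,:215]=0;m[:130]=0;m[200:]=0;m[:,280:]=0
n,_,s,c=cv2.connectedComponentsWithStats(m)
ctr=mid-100*dy
for i in range(1,n):
    if s[i,4]>20:
        p=w(f,*c[i],77)-ctr;print("chip",s[i,4],np.round([p@dx,p@dy]))
P=np.array([w(f,90.9,193,88)])
u=R.from_euler('z',yaw)
E
```

```text
corners [682.79604428  44.94875437  80.        ] [490.24838832 102.68025635  80.        ] 201.0162335173439
disc [606.33637037 140.17068283  50.        ]
yaw edge -0.29130052980574517
plate centre from edge [557.80239553 -21.97261223  80.        ] from dial [558.08707148 -20.75167472  50.        ]
mark 32.98491263545681 -1.0050446065552725
ntip 59.663780260080024 0.06255439753482125
tray far edge [array([ 605.38221625, -275.72792076,   45.        ]), array([ 383.00243644, -209.10261184,   45.        ])] 232.14585557102603 -0.29109113052285784
chip 65 [57. 27.]
chip 36 [ 42. -36.]
chip 58 [-0. 26.]
chip 44 [-56.  25.]
```

```bash
cat > go.py <<'E'
# usage: go.py '[[x,y,z,yaw],...]' : tool-frame deltas between successive waypoints (first from measured pose), mm->m
import sys,json
from h import *
s=r.sense(); p=s["eef_pos"]; Ro=R.from_euler('xyz',s["tcp_rot"])
print("t",round(float(s["clock"]),2),np.round(p,1),np.round(s["tcp_rot"],3),"F",np.round(s["contact_force"],1),"op",round(float(s["opening"]),2))
for x,y,z,a in json.loads(sys.argv[1]):
    Rn=R.from_euler('xyz',[np.pi,0,a]); d=Ro.inv().apply(np.array([x,y,z])-p)/1e3
    print(np.round(d,4).tolist(),np.round((Ro.inv()*Rn).as_rotvec(),3).tolist(),"mm",round(np.linalg.norm(d)*1e3))
    p=np.array([x,y,z]);Ro=Rn
E
python3 - <<'E'
from h import *
f=cams.grab_frame("top")
k=np.deg2rad(90-85.2363);c=np.array([91.169,193.028]);v=16*np.array([np.sin(k),np.cos(k)])
a,b=w(f,*(c-v),88),w(f,*(c+v),88);d=a-b;print("scraper yaw",np.arctan2(d[1],d[0]))
yaw=-.2912;dx=np.array([np.cos(yaw),np.sin(yaw),0]);dy=np.array([-dx[1],dx[0],0])
for u,v in((384,230),(417,247),(376,260),(367,290),(405,289)):
    p=w(f,u/1.5625,v/1.5625,77)-[558,-21.3,0];print(np.round([p@dx,p@dy]))
E
python3 go.py '[[290,-345,250,0.09],[355,-115,250,0.09],[417,120,250,0.09],[455,300,250,0.09],[481,415,150,0.09],[481,415,70,0.09]]'
```

```text
scraper yaw 0.15320402530753582
[57. 27.]
[ 45. -40.]
[-0. 24.]
[-57.  22.]
[-35. -42.]
t 0.3 [ 228.7 -581.5  250. ] [-3.141  0.     0.375] F [ 0.8  0.1 -0.1] op 1.0
[0.1436, -0.1977, 0.0001] [-0.0, 0.0, 0.285] mm 244
[0.0854, -0.2232, -0.0] [0.0, 0.0, 0.0] mm 239
[0.0829, -0.2285, -0.0] [0.0, 0.0, 0.0] mm 243
[0.054, -0.1759, -0.0] [0.0, 0.0, 0.0] mm 184
[0.0362, -0.1122, 0.1] [0.0, 0.0, 0.0] mm 155
[0.0, -0.0, 0.08] [0.0, 0.0, 0.0] mm 80
```

```bash
python3 -m crank '[[0.1436,-0.1977,0,0,0,0.225,0],[0.1436,-0.1977,0,0,0,0.225,0],[0.1436,-0.1977,0,0,0,0.225,0],[0.1436,-0.1977,0,0,0,0.225,0],[0.1436,-0.1977,0,0,0,0.225,0]]' 80
python3 go.py '[[290,-345,250,0.15],[355,-115,250,0.15],[417,120,250,0.15],[455,300,250,0.15],[481,415,150,0.15],[481,415,70,0.15]]'
```

```text
clock: 0.8
eef_pos: [290.0, -342.9, 250.2]
tcp_rot: [-3.141, -0.0, 0.149]
contact_force: [0.7, -0.1, 0.8]
opening: 1.0
grasp_force: 0.0
t 0.8 [ 290.  -342.9  250.2] [-3.141 -0.     0.149] F [ 0.7 -0.1  0.8] op 1.0
[-0.0004, 0.0021, 0.0002] [-0.0, -0.0, -0.001] mm 2
[0.0986, -0.2177, -0.0] [0.0, 0.0, 0.0] mm 239
[0.0964, -0.2231, -0.0] [0.0, 0.0, 0.0] mm 243
[0.0645, -0.1723, -0.0] [0.0, 0.0, 0.0] mm 184
[0.0429, -0.1098, 0.1] [0.0, 0.0, 0.0] mm 155
[-0.0, -0.0, 0.08] [0.0, 0.0, 0.0] mm 80
```

Works well. Chain on to above the scraper.

```bash
python3 -m crank '[[0.0986,-0.2177,0,0,0,0,0],[0.0986,-0.2177,0,0,0,0,0],[0.0986,-0.2177,0,0,0,0,0],[0.0986,-0.2177,0,0,0,0,0],[0.0986,-0.2177,0,0,0,0,0]]' >/dev/null
python3 -m crank '[[0.0964,-0.2231,0,0,0,0,0],[0.0964,-0.2231,0,0,0,0,0],[0.0964,-0.2231,0,0,0,0,0],[0.0964,-0.2231,0,0,0,0,0],[0.0964,-0.2231,0,0,0,0,0]]' >/dev/null
python3 -m crank '[[0.1074,-0.2821,0.08,0,0,0,0],[0.1074,-0.2821,0.08,0,0,0,0],[0.1074,-0.2821,0.08,0,0,0,0],[0.1074,-0.2821,0.08,0,0,0,0],[0.1074,-0.2821,0.08,0,0,0,0]]'
python3 go.py '[[481,415,160,0.15],[481,415,70,0.15]]'
```

```text
clock: 2.3
eef_pos: [468.4, 358.2, 185.6]
tcp_rot: [3.142, -0.0, 0.15]
contact_force: [0.3, -0.2, 0.9]
opening: 1.0
grasp_force: 0.0
t 2.3 [468.4 358.2 185.6] [ 3.142 -0.     0.15 ] F [ 0.3 -0.2  0.9] op 1.0
[0.0209, -0.0543, 0.0256] [0.0, -0.0, 0.0] mm 64
[-0.0, -0.0, 0.09] [0.0, 0.0, 0.0] mm 90
```

```bash
python3 -m crank '[[0.0209,-0.0543,0.0256,0,0,0,0],[0.0209,-0.0543,0.0256,0,0,0,0],[0.0209,-0.0543,0.0256,0,0,0,0],[0.0209,-0.0543,0.0256,0,0,0,0]]'
python3 go.py '[[481,415,70,0.15]]'; python3 - <<'E'
from h import *
f=cams.grab_frame("top");g=cams.grab_frame("side")
o=np.zeros((600,800,3),np.uint8);a=crop(f,55,130,155,230,4);b=crop(g,190,270,290,370,4);o[:400,:400]=a;o[:400,400:]=b
cv2.imwrite("pics/c2.png",o[:400])
E
```

```text
clock: 2.7
eef_pos: [480.6, 412.0, 160.5]
tcp_rot: [3.141, 0.001, 0.15]
contact_force: [0.6, 0.1, -0.5]
opening: 1.0
grasp_force: 0.0
t 2.7 [480.6 412.  160.5] [3.141e+00 1.000e-03 1.500e-01] F [ 0.6  0.1 -0.5] op 1.0
[0.0009, -0.003, 0.0905] [0.001, 0.001, 0.0] mm 91
```

View pics/c2.png

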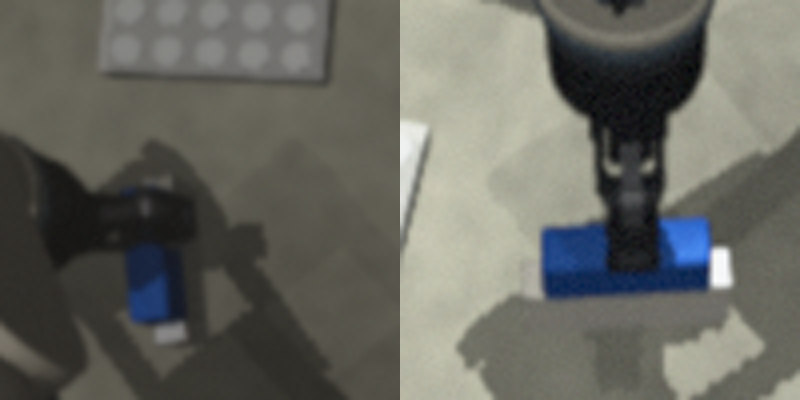

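The side view shows the fingers astride the middle of the handle, around (630,240), and the yaw looks right. Descend and grip.

```bash
python3 -m crank '[[0,0,0.05,0,0,0,0],[0,0,0.088,0,0,0,0],[0,0,0.0885,0,0,0,0],[0,0,0.0885,0,0,0,0]]' >/dev/null
python3 -m crank '[[0,0,0,0,0,0,0.9],[0,0,0,0,0,0,0.9],[0,0,0,0,0,0,0.9],[0,0,0,0,0,0,0.9],[0,0,0,0,0,0,0.9]]' 80
python3 -m crank '[[0,0,0,0,0,0,0.9],[0,0,0,0,0,0,0.9],[0,0,0,0,0,0,0.9]]'
python3 go.py '[[480.5,415.5,70,0.15]]'
```

```text
clock: 3.7
eef_pos: [481.4, 413.3, 73.2]
tcp_rot: [-3.141, -0.001, 0.15]
contact_force: [-1.1, -0.7, 6.7]
opening: 0.319
grasp_force: 78.1
clock: 4.0
eef_pos: [481.3, 413.3, 73.2]
tcp_rot: [-3.141, -0.001, 0.15]
contact_force: [-1.3, -1.5, 7.5]
opening: 0.319
grasp_force: 78.1
t 4.0 [481.3 413.3  73.2] [-3.141e+00 -1.000e-03  1.500e-01] F [-1.3 -1.5  7.5] op 0.32
[-0.0005, -0.0023, 0.0032] [-0.001, -0.001, -0.0] mm 4
```

```bash
python3 -m crank '[[0,0,-0.05,0,0,0,0.9],[0,0,-0.1,0,0,0,0.9],[0,0,-0.13,0,0,0,0.9],[0,0,-0.13,0,0,0,0.9],[0,0,-0.13,0,0,0,0.9]]'
python3 go.py '[[544,230,200,-0.291],[607.5,46.4,180,-0.291],[607.5,46.4,160,-0.291]]'
```

```text
clock: 4.5
eef_pos: [480.8, 412.8, 202.3]
tcp_rot: [-3.141, -0.0, 0.15]
contact_force: [-1.0, -0.6, -3.1]
opening: 0.319
grasp_force: 79.8
t 4.5 [480.8 412.8 202.3] [-3.141 -0.     0.15 ] F [-1.  -0.6 -3.1] op 0.32
[0.0352, 0.1902, 0.0023] [-0.0, -0.0, 0.441] mm 193
[0.1135, 0.1577, 0.02] [0.0, 0.0, 0.0] mm 195
[0.0, -0.0, 0.02] [0.0, 0.0, 0.0] mm 20
```

```bash
python3 -m crank '[[0.0352,0.1902,0.002,0,0,0.441,0.9],[0.0352,0.1902,0.002,0,0,0.441,0.9],[0.0352,0.1902,0.002,0,0,0.441,0.9],[0.0352,0.1902,0.002,0,0,0.441,0.9],[0.0352,0.1902,0.002,0,0,0.441,0.9]]' >/dev/null
python3 -m crank '[[0.1135,0.1577,0.02,0,0,0,0.9],[0.1135,0.1577,0.02,0,0,0,0.9],[0.1135,0.1577,0.02,0,0,0,0.9],[0.1135,0.1577,0.02,0,0,0,0.9],[0.1135,0.1577,0.02,0,0,0,0.9]]' 
python3 - <<'E'
from h import *
f=cams.grab_frame("top");g=cams.grab_frame("side")
o=np.zeros((500,800,3),np.uint8);o[:,:400]=crop(f,180,100,280,225,4);o[:,400:]=crop(g,185,135,285,260,4)
cv2.imwrite("pics/c3.png",o)
E
python3 go.py '[[607.5,46.4,160,-0.291]]'
```

```text
clock: 5.5
eef_pos: [607.6, 42.0, 177.4]
tcp_rot: [3.139, 0.003, -0.295]
contact_force: [-1.0, 0.9, -2.4]
opening: 0.324
grasp_force: 80.4
t 5.6 [606.6  45.7 178. ] [ 3.141  0.004 -0.293] F [ 0.   0.9 -2.1] op 0.32
[0.0008, -0.001, 0.018] [0.001, 0.004, -0.002] mm 18
```

View pics/c3.png

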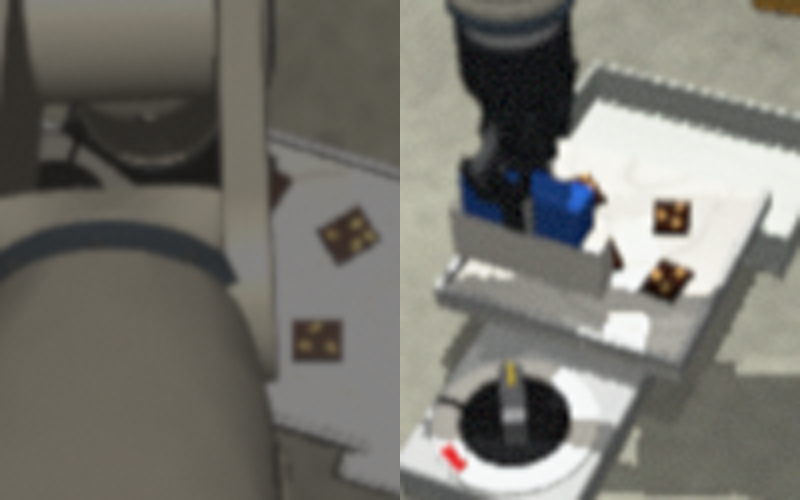

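The side view shows the foot over the plate's +y end, with its lower back corners at about (452,248) and (607,297) in the crop, and the needle visible at (450,403). I'll check these against the prediction.

```bash
python3 - <<'E'
from h import *
g=cams.grab_frame("side");s=r.sense();p=s["eef_pos"];yaw=s["tcp_rot"][2]
U=R.from_euler('z',yaw)
for a in(60,-60):
    q=px(g,(p+U.apply([a,11,-73.2]))[None])[0];print(a,(q-[185,135])*4+2)
for x,y in((452,248),(607,297)):
    print(U.inv().apply(w(g,(x-2)/4+185,(y-2)/4+135,p[2]-73.2)-p))
# plate rim back outer corners
for c in((100,100),(-100,100)):
    print((px(g,(np.array([558,-21.3,80])+R.from_euler('z',-.2912).apply([*c,0]))[None])[0]-[185,135])*4+2)
E
python3 go.py '[[607.5,46.4,152,-0.291]]'
```

```text
60 [ 55.10243849 258.9689077 ]
-60 [202.61412858 304.92445924]
[-208.58982368 -113.5918648   -73.2       ]
[-327.70598818 -109.03794059  -73.2       ]
[ 36.67222269 286.49598147]
[283.33026697 364.87168402]
t 5.65 [606.6  46.7 178.5] [ 3.141e+00  3.000e-03 -2.920e-01] F [-0.1  0.1 -2. ] op 0.31
[0.0011, -0.0, 0.0265] [0.001, 0.003, -0.001] mm 26
```

```bash
python3 -m crank '[[0.001,0.001,0.015,0.001,0.003,-0.001,0.9],[0.001,0.001,0.031,0.001,0.003,-0.001,0.9],[0.001,0.001,0.031,0.001,0.003,-0.001,0.9],[0.001,0.001,0.031,0.001,0.003,-0.001,0.9]]'
python3 go.py '[[607.5,46.4,145,-0.291]]'
```

```text
clock: 6.05
eef_pos: [607.7, 46.4, 148.9]
tcp_rot: [-3.141, -0.002, -0.289]
contact_force: [0.3, -0.9, -1.4]
opening: 0.316
grasp_force: 80.3
t 6.05 [607.7  46.4 148.9] [-3.141e+00 -2.000e-03 -2.890e-01] F [ 0.3 -0.9 -1.4] op 0.32
[-0.0002, 0.0001, 0.0039] [-0.001, -0.002, 0.002] mm 4
```

```bash
python3 -m crank '[[0,0,0.002,0,0,0,0.9],[0,0,0.003,0,0,0,0.9],[0,0,0.003,0,0,0,0.9]]'
python3 -m crank '[[0,0,0,0,0,0,0.9],[0,0,0,0,0,0,0.9]]'
```

```text
clock: 6.35
eef_pos: [608.4, 45.3, 146.5]
tcp_rot: [-3.14, -0.003, -0.29]
contact_force: [0.5, -0.7, -1.3]
opening: 0.321
grasp_force: 80.3
clock: 6.55
eef_pos: [608.4, 45.1, 146.4]
tcp_rot: [-3.14, -0.003, -0.29]
contact_force: [0.0, -0.2, -1.4]
opening: 0.317
grasp_force: 80.3
```

```bash
python3 -m crank '[[0,0,0.0005,0,0,0,0.9],[0,0,0.001,0,0,0,0.9],[0,0,0.001,0,0,0,0.9]]'
```

```text
clock: 6.85
eef_pos: [608.2, 45.1, 145.0]
tcp_rot: [-3.141, -0.003, -0.29]
contact_force: [0.4, -0.5, -1.5]
opening: 0.318
grasp_force: 80.3
```

```bash
python3 -m crank '[[0,0,0.0005,0,-0.0025,0,0.9],[0,0,0.001,0,-0.0025,0,0.9],[0,0,0.001,0,-0.0025,0,0.9]]'
```

```text
clock: 7.15
eef_pos: [608.3, 45.1, 144.0]
tcp_rot: [-3.141, -0.0, -0.29]
contact_force: [0.0, -0.0, -1.3]
opening: 0.317
grasp_force: 80.3
```

```bash
python3 -m crank '[[0,0,0.0005,0,0,0,0.9],[0,0,0.001,0,0,0,0.9],[0,0,0.001,0,0,0,0.9]]'
```

```text
clock: 7.45
eef_pos: [608.3, 45.1, 143.1]
tcp_rot: [-3.141, -0.001, -0.29]
contact_force: [-1.1, -0.1, -1.7]
opening: 0.317
grasp_force: 80.3
```

```bash
python3 -m crank '[[0,0,0.0004,0,0,0,0.9],[0,0,0.0008,0,0,0,0.9],[0,0,0.0008,0,0,0,0.9]]'
```

```text
clock: 7.75
eef_pos: [608.3, 45.2, 142.6]
tcp_rot: [-3.141, -0.001, -0.29]
contact_force: [-1.4, 0.2, 3.3]
opening: 0.318
grasp_force: 81.0
```

```bash
python3 -m crank '[[0,0,0.0003,0,0,0,0.9],[0,0,0.0006,0,0,0,0.9],[0,0,0.0006,0,0,0,0.9]]'
```

```text
clock: 8.05
eef_pos: [608.3, 45.2, 142.2]
tcp_rot: [-3.141, -0.001, -0.29]
contact_force: [-3.6, 0.4, 6.6]
opening: 0.316
grasp_force: 81.6
```

```bash
python3 -m crank '[[-0.001,0.002,-0.0002,0,0,0,0.9],[-0.002,0.006,-0.0002,0,0,0,0.9],[-0.002,0.011,-0.0002,0,0,0,0.9],[-0.002,0.016,-0.0002,0,0,0,0.9],[-0.002,0.02,-0.0002,0,0,0,0.9]]'
```

```text
clock: 8.55
eef_pos: [601.1, 26.3, 142.4]
tcp_rot: [-3.14, -0.002, -0.291]
contact_force: [1.6, 4.2, 4.1]
opening: 0.315
grasp_force: 81.2
```

```bash
python3 -m crank '[[0,0.005,0,0,0,0,0.9],[0,0.01,0,0,0,0,0.9],[0,0.015,0,0,0,0,0.9],[0,0.02,0,0,0,0,0.9],[0,0.025,0,0,0,0,0.9]]'
```

```text
clock: 9.05
eef_pos: [594.0, 2.4, 142.4]
tcp_rot: [-3.14, -0.002, -0.29]
contact_force: [1.1, 4.4, 5.9]
opening: 0.315
grasp_force: 81.2
```

```bash
python3 -m crank '[[0,0.005,0,0,0,0,0.9],[0,0.01,0,0,0,0,0.9],[0,0.015,0,0,0,0,0.9],[0,0.02,0,0,0,0,0.9],[0,0.025,0,0,0,0,0.9]]'
```

```text
clock: 9.55
eef_pos: [586.8, -21.5, 142.3]
tcp_rot: [-3.14, -0.002, -0.291]
contact_force: [1.7, 4.4, 6.5]
opening: 0.315
grasp_force: 81.2
```

```bash
python3 -m crank '[[0,0.005,-0.0001,0,0,0,0.9],[0,0.01,-0.0002,0,0,0,0.9],[0,0.015,-0.0003,0,0,0,0.9],[0,0.02,-0.0003,0,0,0,0.9],[0,0.025,-0.0003,0,0,0,0.9]]'
```

```text
clock: 10.05
eef_pos: [579.4, -45.6, 142.4]
tcp_rot: [-3.14, -0.001, -0.29]
contact_force: [1.8, 3.1, 4.8]
opening: 0.314
grasp_force: 81.2
```

```bash
python3 -m crank '[[0,0.005,0,0,0,0,0.9],[0,0.01,0,0,0,0,0.9],[0,0.015,0,0,0,0,0.9],[0,0.02,0,0,0,0,0.9],[0,0.025,0,0,0,0,0.9]]'; python3 - <<'E'
from h import *
g=cams.grab_frame("side")
cv2.imwrite("pics/c4.png",crop(g,185,135,305,255,5))
E
```

```text
clock: 10.55
eef_pos: [572.2, -69.5, 142.4]
tcp_rot: [-3.14, -0.001, -0.29]
contact_force: [0.9, 4.5, 5.8]
opening: 0.322
grasp_force: 81.2
```

View pics/c4.png

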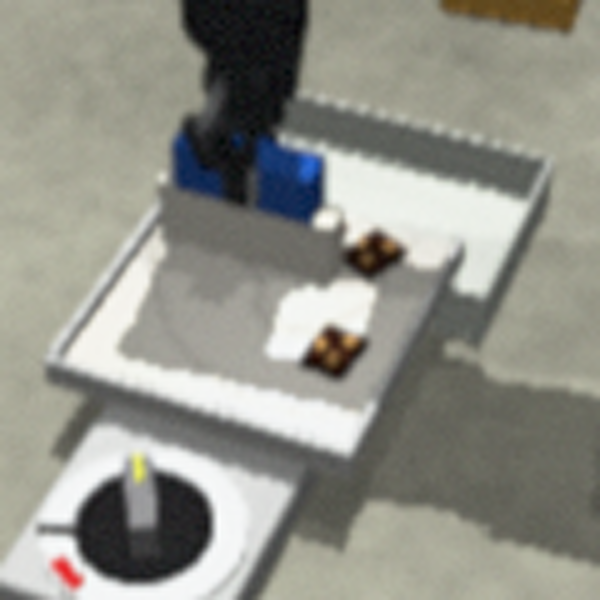

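The side view shows three pieces swept ahead of the foot. Two are left on the -x side at (375,253) and (335,350), and the needle is well clear of red. Continue to the edge.

```bash
python3 -m crank '[[0,0.005,-0.0001,0,0,0,0.9],[0,0.01,-0.0001,0,0,0,0.9],[0,0.015,-0.0001,0,0,0,0.9],[0,0.02,-0.0001,0,0,0,0.9],[0,0.025,-0.0001,0,0,0,0.9]]'
```

```text
clock: 11.1
eef_pos: [564.9, -93.5, 142.4]
tcp_rot: [-3.14, -0.001, -0.29]
contact_force: [0.6, 3.5, 5.7]
opening: 0.317
grasp_force: 81.1
```

```bash
python3 -m crank '[[0,0.006,0,0,0,0,0.9],[0,0.012,0,0,0,0,0.9],[0,0.018,0,0,0,0,0.9],[0,0.024,0,0,0,0,0.9],[0,0.028,0,0,0,0,0.9]]';python3 -m crank '[[0,0,0,0,0,0,0.9]]'
```

```text
clock: 11.6
eef_pos: [556.7, -120.5, 142.3]
tcp_rot: [-3.14, -0.001, -0.291]
contact_force: [0.5, 3.6, 5.7]
opening: 0.316
grasp_force: 81.2
clock: 11.7
eef_pos: [556.7, -120.9, 142.3]
tcp_rot: [-3.141, -0.001, -0.291]
contact_force: [0.6, 0.6, 5.6]
opening: 0.321
grasp_force: 81.4
```

```bash
python3 - <<'E'
from h import *
g=cams.grab_frame("side");f=cams.grab_frame("top")
o=np.zeros((480,800,3),np.uint8);o[:,:400]=crop(g,205,130,305,250,4);o[:,400:]=crop(f,240,120,340,240,4)
cv2.imwrite("pics/c5.png",o)
E
```

```text
(no output)
```

View pics/c5.png

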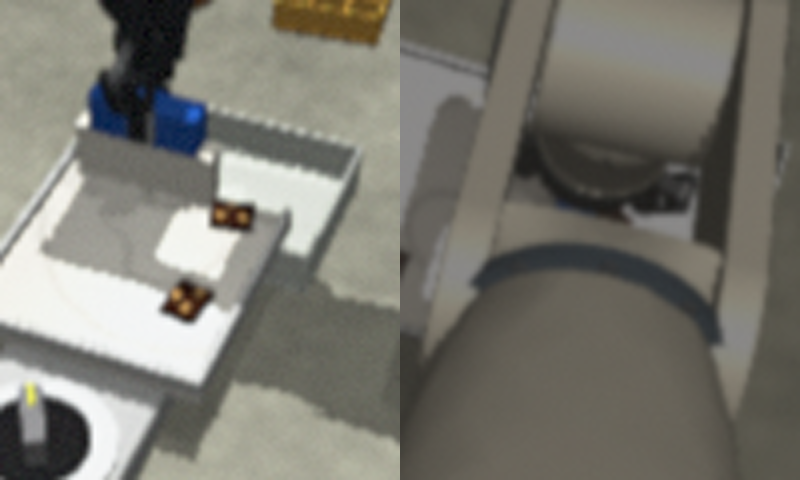

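Two pieces remain on the plate, at (232,215) and (188,300), and the rest are hidden behind the scraper. Lift and go back for the second pass.

```bash
python3 -m crank '[[0,0,-0.02,0,0,0,0.9],[0,0,-0.045,0,0,0,0.9],[0,0,-0.045,0,0,0,0.9]]'
python3 go.py '[[553.3,60.5,185,-0.291],[553.3,60.5,146,-0.291]]'
```

```text
clock: 12.1
eef_pos: [557.6, -121.0, 189.1]
tcp_rot: [-3.141, -0.003, -0.29]
contact_force: [0.3, 0.2, -1.5]
opening: 0.32
grasp_force: 80.4
t 12.1 [ 557.6 -121.   189.1] [-3.141e+00 -3.000e-03 -2.900e-01] F [ 0.3  0.2 -1.5] op 0.32
[-0.056, -0.1727, 0.004] [-0.0, -0.003, 0.001] mm 182
[0.0, -0.0, 0.039] [0.0, 0.0, 0.0] mm 39
```

```bash
python3 -m crank '[[-0.056,-0.1725,0.004,0,-0.002,0,0.9],[-0.056,-0.1725,0.004,0,-0.002,0,0.9],[-0.056,-0.1725,0.004,0,-0.002,0,0.9],[-0.056,-0.1725,0.004,0,-0.002,0,0.9],[-0.056,-0.1725,0.004,0,-0.002,0,0.9]]' >/dev/null; python3 -m crank '[[0,0,0,0,0,0,0.9],[0,0,0,0,0,0,0.9]]'
python3 - <<'E'
from h import *
g=cams.grab_frame("side");f=cams.grab_frame("top")
o=np.zeros((480,800,3),np.uint8);o[:,:400]=crop(g,205,130,305,250,4);o[:,400:]=crop(f,240,120,340,240,4)
cv2.imwrite("pics/c6.png",o)
E
python3 go.py '[[553.3,60.5,146,-0.291]]'
```

```text
clock: 12.8
eef_pos: [552.0, 60.2, 182.4]
tcp_rot: [3.141, 0.003, -0.291]
contact_force: [0.1, -0.1, -2.0]
opening: 0.316
grasp_force: 80.2
t 12.9 [552.3  60.  182.8] [-3.141e+00  2.000e-03 -2.920e-01] F [ 0.2 -0.5 -2. ] op 0.32
[0.0009, -0.0007, 0.0368] [-0.0, 0.002, -0.001] mm 37
```

View pics/c6.png

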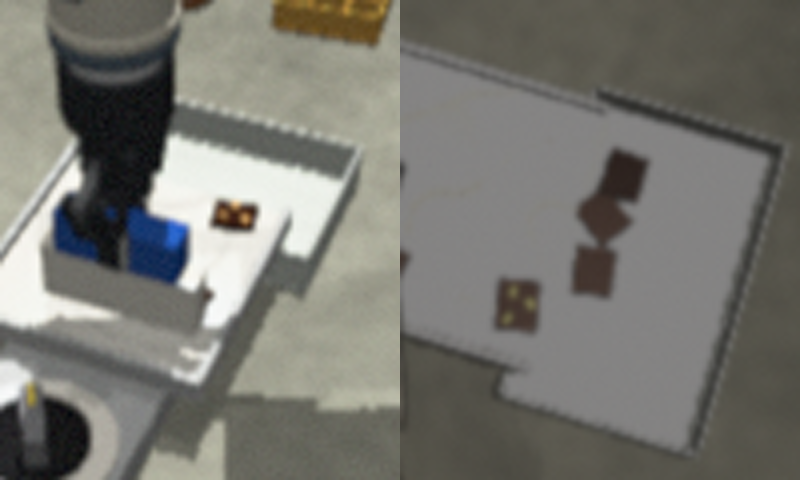

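Three pieces lie in the tray, at (625,175), (605,215) and (593,270) in the top crop, and two are still on the plate. Lower for pass two.

```bash
python3 -m crank '[[0.001,0,0.015,0,0.002,0,0.9],[0.001,0,0.03,0,0.002,0,0.9],[0.001,0,0.037,0,0.002,0,0.9],[0.001,0,0.037,0,0.002,0,0.9],[0.001,0,0.037,0,0.002,0,0.9]]'; python3 -m crank '[[0,0,0,0,0,0,0.9],[0,0,0,0,0,0,0.9]]'
```

```text
clock: 13.4
eef_pos: [553.7, 60.6, 146.6]
tcp_rot: [-3.141, -0.001, -0.291]
contact_force: [-0.2, 0.3, -1.0]
opening: 0.316
grasp_force: 80.4
clock: 13.6
eef_pos: [553.9, 61.0, 146.9]
tcp_rot: [-3.14, -0.001, -0.29]
contact_force: [0.3, -0.0, -2.2]
opening: 0.316
grasp_force: 80.4
```

```bash
python3 -m crank '[[0,0,0.0015,0,0,0,0.9],[0,0,0.003,0,0,0,0.9],[0,0,0.0033,0,0,0,0.9],[0,0,0.0033,0,0,0,0.9]]'
```

```text
clock: 14.0
eef_pos: [553.5, 61.1, 143.1]
tcp_rot: [-3.141, -0.001, -0.29]
contact_force: [-0.2, -0.1, -0.1]
opening: 0.314
grasp_force: 80.5
```

```bash
python3 -m crank '[[0,0,0.0004,0,0,0,0.9],[0,0,0.0008,0,0,0,0.9],[0,0,0.0008,0,0,0,0.9]]'
```

```text
clock: 14.3
eef_pos: [553.5, 61.1, 142.5]
tcp_rot: [-3.14, -0.001, -0.29]
contact_force: [-2.8, 0.3, 4.4]
opening: 0.319
grasp_force: 81.4
```

Normal force is about 6 N. Drag.

```bash
python3 -m crank '[[0,0.003,0,0,0,0,0.9],[0,0.008,0,0,0,0,0.9],[0,0.013,0,0,0,0,0.9],[0,0.018,0,0,0,0,0.9],[0,0.023,0,0,0,0,0.9]]'
```

```text
clock: 14.8
eef_pos: [547.1, 38.6, 142.4]
tcp_rot: [-3.14, -0.001, -0.29]
contact_force: [0.8, 2.3, 4.8]
opening: 0.315
grasp_force: 81.2
```

```bash
python3 -m crank '[[0,0.005,0,0,0,0,0.9],[0,0.01,0,0,0,0,0.9],[0,0.015,0,0,0,0,0.9],[0,0.02,0,0,0,0,0.9],[0,0.025,0,0,0,0,0.9]]'
```

```text
clock: 15.3
eef_pos: [539.9, 14.6, 142.4]
tcp_rot: [-3.14, -0.001, -0.291]
contact_force: [1.3, 4.2, 6.2]
opening: 0.315
grasp_force: 81.3
```

```bash
python3 -m crank '[[0,0.005,-0.0001,0,0,0,0.9],[0,0.01,-0.0001,0,0,0,0.9],[0,0.015,-0.0001,0,0,0,0.9],[0,0.02,-0.0001,0,0,0,0.9],[0,0.025,-0.0001,0,0,0,0.9]]'
```

```text
clock: 15.8
eef_pos: [532.6, -9.3, 142.4]
tcp_rot: [-3.14, -0.001, -0.29]
contact_force: [0.8, 3.8, 5.6]
opening: 0.317
grasp_force: 81.3
```

```bash
python3 -m crank '[[0,0.005,0,0,0,0,0.9],[0,0.01,0,0,0,0,0.9],[0,0.015,0,0,0,0,0.9],[0,0.02,0,0,0,0,0.9],[0,0.025,0,0,0,0,0.9]]'
```

```text
clock: 16.3
eef_pos: [525.4, -33.3, 142.4]
tcp_rot: [-3.14, -0.001, -0.291]
contact_force: [1.2, 3.6, 5.1]
opening: 0.317
grasp_force: 81.3
```

```bash
python3 -m crank '[[0,0.005,0,0,0,0,0.9],[0,0.01,0,0,0,0,0.9],[0,0.015,0,0,0,0,0.9],[0,0.02,0,0,0,0,0.9],[0,0.025,0,0,0,0,0.9]]'
```

```text
clock: 16.8
eef_pos: [518.2, -57.2, 142.3]
tcp_rot: [-3.14, -0.001, -0.291]
contact_force: [1.3, 3.5, 5.2]
opening: 0.31
grasp_force: 81.3
```

```bash
python3 -m crank '[[0,0.005,0,0,0,0,0.9],[0,0.01,0,0,0,0,0.9],[0,0.015,0,0,0,0,0.9],[0,0.02,0,0,0,0,0.9],[0,0.025,0,0,0,0,0.9]]'
```

```text
clock: 17.3
eef_pos: [511.0, -81.2, 142.3]
tcp_rot: [-3.14, -0.001, -0.291]
contact_force: [1.7, 3.1, 6.8]
opening: 0.314
grasp_force: 81.3
```

```bash
python3 -m crank '[[0,0.005,0,0,0,0,0.9],[0,0.01,0,0,0,0,0.9],[0,0.015,0,0,0,0,0.9],[0,0.02,0,0,0,0,0.9],[0,0.026,0,0,0,0,0.9]]'; python3 -m crank '[[0,0,0,0,0,0,0.9]]'>/dev/null; python3 -m crank '[[0,0,-0.02,0,0,0,0.9],[0,0,-0.05,0,0,0,0.9],[0,0,-0.06,0,0,0,0.9],[0,0,-0.06,0,0,0,0.9]]'
```

```text
clock: 17.8
eef_pos: [503.5, -106.0, 142.3]
tcp_rot: [-3.14, -0.001, -0.29]
contact_force: [0.4, 3.1, 4.9]
opening: 0.318
grasp_force: 81.3
clock: 18.3
eef_pos: [503.8, -106.3, 202.8]
tcp_rot: [-3.141, -0.002, -0.29]
contact_force: [-0.2, 0.1, -1.9]
opening: 0.317
grasp_force: 80.5
```

```bash
python3 go.py '[[495,130,203,0.15],[485,330,203,0.15],[481,413,120,0.15],[481,413,78,0.15]]'
```

```text
t 18.3 [ 503.8 -106.3  202.8] [-3.141e+00 -2.000e-03 -2.900e-01] F [-0.2  0.1 -1.9] op 0.32
[-0.0761, -0.2239, -0.0002] [-0.0, -0.002, -0.44] mm 236
[0.02, -0.1992, -0.0] [0.0, 0.0, 0.0] mm 200
[0.0084, -0.0827, 0.083] [0.0, 0.0, 0.0] mm 117
[-0.0, -0.0, 0.042] [0.0, 0.0, 0.0] mm 42
```

```bash
python3 -m crank '[[-0.0761,-0.2239,0,0,-0.001,-0.44,0.9],[-0.0761,-0.2239,0,0,-0.001,-0.44,0.9],[-0.0761,-0.2239,0,0,-0.001,-0.44,0.9],[-0.0761,-0.2239,0,0,-0.001,-0.44,0.9],[-0.0761,-0.2239,0,0,-0.001,-0.44,0.9]]' >/dev/null
python3 -m crank '[[0.02,-0.1992,0,0,0,0,0.9],[0.02,-0.1992,0,0,0,0,0.9],[0.02,-0.1992,0,0,0,0,0.9],[0.02,-0.1992,0,0,0,0,0.9],[0.02,-0.1992,0,0,0,0,0.9]]' >/dev/null
python3 -m crank '[[0.0084,-0.0827,0.083,0,0,0,0.9],[0.0084,-0.0827,0.083,0,0,0,0.9],[0.0084,-0.0827,0.083,0,0,0,0.9],[0.0084,-0.0827,0.083,0,0,0,0.9],[0.0084,-0.0827,0.083,0,0,0,0.9]]' >/dev/null
python3 -m crank '[[0,0,0.02,0,0,0,0.9],[0,0,0.04,0,0,0,0.9],[0,0,0.04,0,0,0,0.9],[0,0,0.04,0,0,0,0.9]]'
python3 - <<'E'
from h import *
f=cams.grab_frame("top");g=cams.grab_frame("side")
o=np.zeros((600,800,3),np.uint8);o[:,:400]=cv2.resize(crop(f,220,110,350,305,3),(400,600));o[:480,400:]=crop(g,190,135,290,255,4)
cv2.imwrite("pics/c7.png",o)
E
python3 go.py '[[481,413,74,0.15]]'
```

```text
clock: 20.2
eef_pos: [481.4, 412.8, 80.7]
tcp_rot: [-3.141, -0.0, 0.149]
contact_force: [-0.3, -0.1, -1.2]
opening: 0.321
grasp_force: 80.6
t 20.3 [481.8 413.7  81.3] [-3.14e+00 -2.00e-03  1.49e-01] F [ 0.1  0.  -1.3] op 0.32
[-0.0009, 0.0006, 0.0073] [-0.002, -0.002, -0.001] mm 7
```

View pics/c7.png

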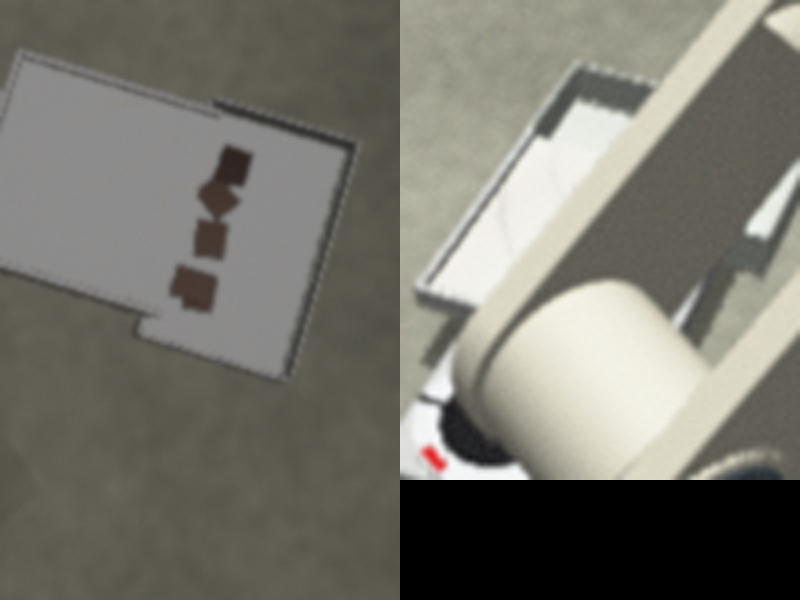

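The top view shows the plate empty and all five pieces in the tray. The last two overlap at (193,290), inside the tray. Set the scraper down.

```bash
python3 -m crank '[[0,0,0.004,0,0,0,0.9],[0,0,0.007,0,0,0,0.9],[0,0,0.007,0,0,0,0.9],[0,0,0.007,0,0,0,0.9]]'
```

```text
clock: 20.7
eef_pos: [481.2, 414.0, 73.2]
tcp_rot: [-3.14, -0.001, 0.15]
contact_force: [-0.8, -1.0, 4.6]
opening: 0.315
grasp_force: 81.4
```

```bash
python3 -m crank '[[0,0,0.0005,0,0,0,0.9],[0,0,0.001,0,0,0,0.9],[0,0,0.001,0,0,0,0.9]]'
```

```text
clock: 21.0
eef_pos: [481.2, 414.0, 73.2]
tcp_rot: [-3.14, -0.001, 0.15]
contact_force: [-3.2, -3.3, 14.5]
opening: 0.317
grasp_force: 83.2
```

```bash
python3 -m crank '[[0,0,-0.001,0,0,0,0.9],[0,0,-0.001,0,0,0,0.6],[0,0,-0.001,0,0,0,0.3],[0,0,-0.001,0,0,0,0],[0,0,-0.001,0,0,0,0]]'; python3 -m crank '[[0,0,0,0,0,0,0],[0,0,0,0,0,0,0],[0,0,-0.03,0,0,0,0],[0,0,-0.08,0,0,0,0],[0,0,-0.13,0,0,0,0]]'; python3 -m crank '[[0,0,0,0,0,0,0],[0,0,0,0,0,0,0]]'
python3 - <<'E'
from h import *
ims=[]
for i in range(4):
    f=cams.grab_frame("top");ims.append(f["image"].astype(float))
f["image"]=np.mean(ims,0).astype(np.uint8);np.save("dial.npy",f,allow_pickle=True)
o=np.zeros((600,800,3),np.uint8)
o[:400,:500]=crop(f,168,125,218,165,10);o[400:,:300]=crop(f,70,160,130,200,5)
cv2.imwrite("pics/c8.png",o)
E
```

```text
clock: 21.5
eef_pos: [480.6, 413.6, 72.3]
tcp_rot: [-3.141, 0.0, 0.15]
contact_force: [-0.1, -0.4, -0.5]
opening: 0.888
grasp_force: 0.0
clock: 22.0
eef_pos: [480.2, 413.1, 203.3]
tcp_rot: [3.141, 0.002, 0.15]
contact_force: [0.2, 0.9, 0.1]
opening: 0.995
grasp_force: 0.0
clock: 22.2
eef_pos: [481.4, 414.0, 204.1]
tcp_rot: [-3.139, -0.003, 0.15]
contact_force: [-0.1, 0.4, -0.8]
opening: 1.003
grasp_force: 0.0
```

View pics/c8.png

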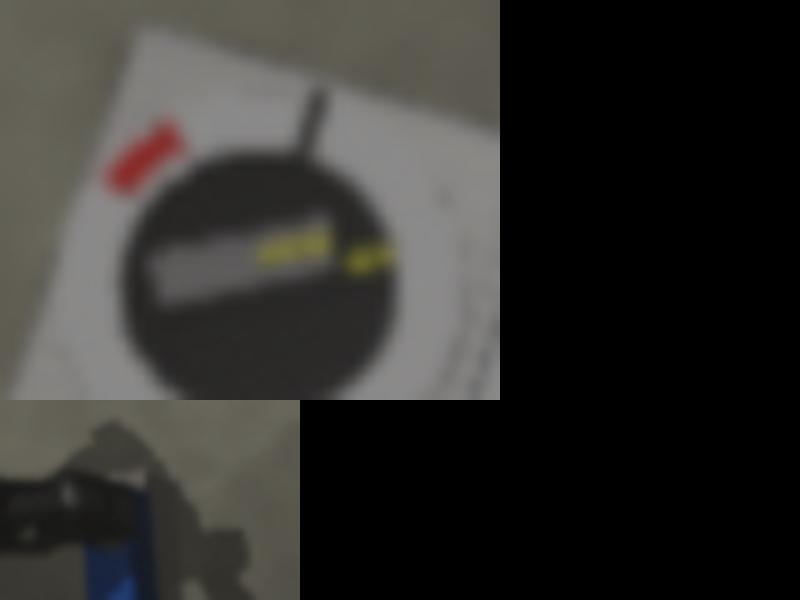

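Here the disc centre is about (261,290), the needle runs (302,155) to (318,92), and the yellow mark is at (370,260). I'll fit the angles by rectifying the dial to millimetres.

```bash
cat > dial.py <<'E'
from h import *
def analyse(f):
    yaw=-.2912;U=R.from_euler('z',yaw);O=np.array([606,139.5,0]);k=4;N=130
    def rect(z):
        c=(np.arange(N*k)/k-N/2);X,Y=np.meshgrid(c,-c)
        P=U.apply(np.c_[X.ravel(),Y.ravel(),0*X.ravel()])+O+[0,0,z]
        q=px(f,P).astype(np.float32).reshape(N*k,N*k,2)
        return cv2.remap(f["image"],q[...,0],q[...,1],cv2.INTER_CUBIC)
    mm=lambda p:np.array([p[0]/k-N/2,N/2-p[1]/k])
    a=rect(50);g=a.max(2)
    d=cv2.morphologyEx((g<70).astype(np.uint8),cv2.MORPH_OPEN,np.ones((33,33)))
    pts=np.vstack(cv2.findContours(d,0,1)[0]);h=cv2.convexHull(pts)
    (cx,cy),rad=cv2.minEnclosingCircle(h);e=cv2.fitEllipse(h)
    C=mm(e[0]);print("disc",C,np.array(e[1])/k/2,"world",U.apply([*C,0])+O)
    hsv=lambda i:cv2.cvtColor(i,cv2.COLOR_RGB2HSV)
    def ang(m,C,rmin,rmax):
        y,x=np.nonzero(m);p=np.c_[x/k-N/2,N/2-y/k]-C;rr=np.hypot(*p.T);s=(rr>rmin)&(rr<rmax);p=p[s]
        if len(p)<5:return None
        c=p.mean(0);return np.round([np.arctan2(c[1],c[0]),np.hypot(*c),len(p)],3)
    Y=lambda i:cv2.inRange(hsv(i),(22,110,50),(38,255,255))
    print("mark",ang(Y(a),C,30,44))
    b=rect(81);gb=cv2.inRange(hsv(b),(0,0,70),(180,80,255))
    print("mark on bar",ang(Y(b),C,2,26))
    for z in(42,46,50):
        n=rect(z);print("needle",z,ang(n.max(2)<85,C,46,57))
    print("red",ang(cv2.inRange(hsv(a),(165,110,60),(180,255,255))|cv2.inRange(hsv(a),(0,110,60),(8,255,255)),C,35,64))
    return a,b
if __name__=="__main__":
    a,b=analyse(np.load("dial.npy",allow_pickle=True).item())
    cv2.imwrite("pics/c9.png",cv2.resize(np.hstack([a,b])[:,:,::-1],(800,400)))
E
python3 dial.py
```

```text
disc [0.68165588 1.81156921] [39.05331039 39.26371002] world [607.17306318 141.03959752   0.        ]
mark [ -1.028  33.548 852.   ]
mark on bar [ -1.026  15.675 459.   ]
needle 42 [4.4000e-02 5.1457e+01 6.6000e+02]
needle 46 [2.8000e-02 5.1511e+01 6.6100e+02]
needle 50 [1.3000e-02 5.1486e+01 6.6300e+02]
red [1.0430e+00 5.0738e+01 2.6770e+03]
```

View pics/c9.png

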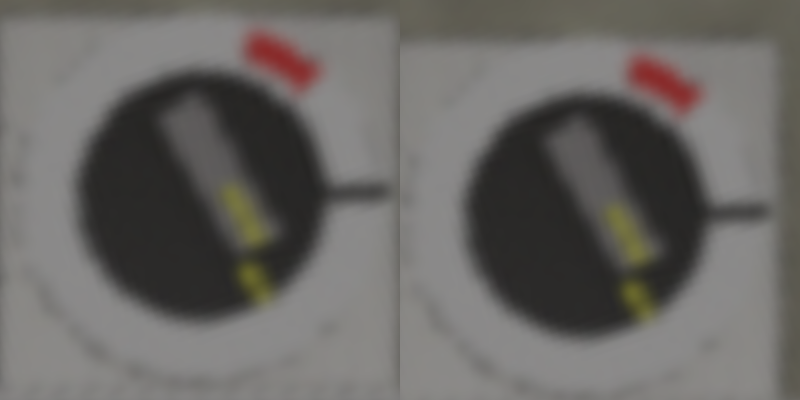

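The mark is at about -1.03 rad and the needle at about +0.035, so the knob has to turn +1.065 CCW. The bar needs tool yaw 1.822, which keeps joint 6 in range.

```bash
python3 go.py '[[530,310,200,0.75],[580,200,180,1.35],[606.7,140.5,150,1.822],[606.7,140.5,76,1.822]]'
```

```text
t 22.4 [480.  412.9 200.8] [3.141e+00 3.000e-03 1.500e-01] F [-0.1  0.1 -0.2] op 1.0
[0.0341, 0.1092, 0.0008] [-0.0, 0.003, -0.6] mm 114
[-0.0384, 0.1146, 0.02] [0.0, 0.0, -0.6] mm 122
[-0.0522, 0.0391, 0.03] [0.0, 0.0, -0.472] mm 72
[0.0, -0.0, 0.074] [0.0, 0.0, 0.0] mm 74
```

```bash
python3 -m crank '[[0.0341,0.1092,0,0,0,-0.6,0],[0.0341,0.1092,0,0,0,-0.6,0],[0.0341,0.1092,0,0,0,-0.6,0],[0.0341,0.1092,0,0,0,-0.6,0],[0.0341,0.1092,0,0,0,-0.6,0]]' >/dev/null
python3 -m crank '[[-0.0384,0.1146,0.02,0,0,-0.6,0],[-0.0384,0.1146,0.02,0,0,-0.6,0],[-0.0384,0.1146,0.02,0,0,-0.6,0],[-0.0384,0.1146,0.02,0,0,-0.6,0],[-0.0384,0.1146,0.02,0,0,-0.6,0]]' >/dev/null
python3 -m crank '[[-0.0522,0.0391,0.03,0,0,-0.472,0],[-0.0522,0.0391,0.03,0,0,-0.472,0],[-0.0522,0.0391,0.03,0,0,-0.472,0],[-0.0522,0.0391,0.03,0,0,-0.472,0],[-0.0522,0.0391,0.03,0,0,-0.472,0]]' >/dev/null
python3 -m crank '[[0,0,0,0,0,0,0],[0,0,0,0,0,0,0]]'
python3 go.py '[[606.7,140.5,120,1.822],[606.7,140.5,76,1.822]]'
```

```text
clock: 24.1
eef_pos: [607.4, 141.9, 152.5]
tcp_rot: [3.141, -0.001, 1.82]
contact_force: [-0.0, 0.6, 0.6]
opening: 1.002
grasp_force: 0.0
t 24.1 [607.4 141.9 152.5] [ 3.141e+00 -1.000e-03  1.820e+00] F [-0.   0.6  0.6] op 1.0
[-0.0012, -0.001, 0.0325] [0.0, -0.001, -0.002] mm 33
[0.0, -0.0, 0.044] [0.0, 0.0, 0.0] mm 44
```

Descend and close gently.

```bash
python3 -m crank '[[-0.0008,-0.001,0.04,0,0,-0.002,0],[-0.0008,-0.001,0.07,0,0,-0.002,0],[-0.0008,-0.001,0.0755,0,0,-0.002,0],[-0.0008,-0.001,0.0755,0,0,-0.002,0]]' 30
python3 -m crank '[[0,0,0,0,0,0,1],[0,0,0,0,0,0,1],[0,0,0,0,0,0,1],[0,0,0,0,0,0,1],[0,0,0,0,0,0,1]]' 30
python3 -m crank '[[0,0,0,0,0,0,1],[0,0,0,0,0,0,1],[0,0,0,0,0,0,1]]'
```

```text
clock: 24.5
eef_pos: [606.2, 140.3, 76.3]
tcp_rot: [-3.14, -0.001, 1.823]
contact_force: [0.5, -0.3, 0.4]
opening: 0.995
grasp_force: 0.0
clock: 25.0
eef_pos: [608.5, 140.7, 77.9]
tcp_rot: [3.137, -0.001, 1.824]
contact_force: [-5.5, -1.6, -3.0]
opening: 0.177
grasp_force: 35.2
clock: 25.3
eef_pos: [608.4, 140.7, 77.8]
tcp_rot: [3.138, -0.001, 1.824]
contact_force: [4.4, 1.8, 2.9]
opening: 0.177
grasp_force: 36.2
```

```bash
python3 -m crank '[[0,0.002,0,0,0,-0.08,1],[0,0.002,0,0,0,-0.18,1],[0,0.002,0,0,0,-0.28,1],[0,0.002,0,0,0,-0.38,1],[0,0.002,0,0,0,-0.48,1]]' 40
```

```text
clock: 25.8
eef_pos: [608.6, 140.7, 77.8]
tcp_rot: [3.141, -0.001, 2.308]
contact_force: [-2.1, 0.5, 9.5]
opening: 0.18
grasp_force: 40.6
```

```bash
python3 -m crank '[[0,0,0,0,0,-0.1,1],[0,0,0,0,0,-0.2,1],[0,0,0,0,0,-0.3,1],[0,0,0,0,0,-0.4,1],[0,0,0,0,0,-0.5,1]]'; python3 -m crank '[[0,0,0,0,0,-0.06,1],[0,0,0,0,0,-0.083,1],[0,0,0,0,0,-0.083,1],[0,0,0,0,0,-0.083,1]]'
```

```text
clock: 26.3
eef_pos: [608.6, 140.6, 77.8]
tcp_rot: [3.141, -0.001, 2.808]
contact_force: [-1.5, -0.6, 9.2]
opening: 0.179
grasp_force: 40.6
clock: 26.7
eef_pos: [608.5, 140.7, 77.7]
tcp_rot: [3.141, -0.001, 2.887]
contact_force: [-1.9, 0.4, 9.5]
opening: 0.175
grasp_force: 40.6
```

```bash
python3 -m crank '[[0,0,0,0,0,0,0.7],[0,0,0,0,0,0,0.3],[0,0,0,0,0,0,0],[0,0,0,0,0,0,0],[0,0,0,0,0,0,0]]' >/dev/null; python3 -m crank '[[0,0,0,0,0,0,0],[0,0,-0.04,0,0,0,0],[0,0,-0.09,0,0,0,0],[0,0,-0.14,0,0,0,0],[0,0,-0.17,0,0,0,0]]'; python3 go.py '[[540,350,250,2.887]]'
```

```text
clock: 27.7
eef_pos: [609.8, 140.8, 251.0]
tcp_rot: [3.139, 0.003, 2.887]
contact_force: [1.5, -0.1, -0.1]
opening: 1.003
grasp_force: 0.0
t 27.7 [609.8 140.8 251. ] [3.139e+00 3.000e-03 2.887e+00] F [ 1.5 -0.1 -0.1] op 1.0
[0.1203, 0.1849, 0.0011] [0.003, 0.003, -0.0] mm 221
```

```bash
python3 -m crank '[[0.12,0.185,0,0,0,0,0],[0.12,0.185,0,0,0,0,0],[0.12,0.185,0,0,0,0,0],[0.12,0.185,0,0,0,0,0],[0.12,0.185,0,0,0,0,0]]'
python3 - <<'E'
from dial import *
ims=[]
for i in range(4):
    f=cams.grab_frame("top");ims.append(f["image"].astype(float))
f["image"]=np.mean(ims,0).astype(np.uint8)
a,b=analyse(f)
im=f["image"].astype(int)  # brown pixels in tray/plate
m=((im.sum(2)<240)&(im[:,:,0]>im[:,:,2]*1.15)).astype(np.uint8);m[:,:210]=0;m[:120]=0;m[240:]=0;m[:,345:]=0
n,_,s,c=cv2.connectedComponentsWithStats(m)
U=R.from_euler('z',-.2912)
for i in range(1,n):
    if s[i,4]>15:print("brown",s[i,4],np.round(U.inv().apply(w(f,*c[i],10)-[558,-21.3,0])))
h=cv2.cvtColor(f["image"],cv2.COLOR_RGB2HSV);m=cv2.inRange(h,(105,120,40),(125,255,255));m[:,140:]=0
q=cv2.minAreaRect(max(cv2.findContours(m,0,1)[0],key=cv2.contourArea));print("scraper",q,w(f,*q[0],88))
E
```

```text
clock: 28.2
eef_pos: [537.5, 353.5, 247.1]
tcp_rot: [3.14, -0.001, 2.889]
contact_force: [0.3, -0.6, -0.1]
opening: 0.999
grasp_force: 0.0
disc [0.51822662 1.78663635] [38.8897934  39.17752457] world [607.00935602 141.06263518   0.        ]
mark [6.8000e-02 3.5507e+01 6.9200e+02]
mark on bar [5.6000e-02 1.6604e+01 7.6800e+02]
needle 42 [4.4000e-02 5.1634e+01 5.5800e+02]
needle 46 [2.8000e-02 5.1632e+01 5.7200e+02]
needle 50 [1.4000e-02 5.1585e+01 5.7600e+02]
red [1.041e+00 5.086e+01 2.664e+03]
brown 22 [ 236. -211.   10.]
brown 21 [ 209. -232.   10.]
brown 88 [ 170. -233.   10.]
brown 286 [  32. -122.   10.]
brown 139 [ -57. -123.   10.]
scraper ((94.55046081542969, 184.83486938476562), (17.04930877685547, 4.7891316413879395), 73.3007583618164) [503.99165428 406.96603258  88.        ]
```

```bash
python3 -m crank '[[0.03,0.05,-0.03,0,0,0,0],[0.03,0.05,-0.03,0,0,0,0]]' >/dev/null; python3 - <<'E'
from h import *
U=R.from_euler('z',-.2912)
def mean(n):
    L=[cams.grab_frame(n) for i in range(4)];f=L[-1];f["image"]=np.mean([l["image"].astype(float) for l in L],0).astype(np.uint8);return f
f=mean("top");np.save("dial2.npy",f)
k=4;N=130
def rect(z,O=np.array([606,139.5,0])):
    c=(np.arange(N*k)/k-N/2);X,Y=np.meshgrid(c,-c)
    q=px(f,U.apply(np.c_[X.ravel(),Y.ravel(),0*X.ravel()])+O+[0,0,z]).astype(np.float32).reshape(N*k,N*k,2)
    return cv2.remap(f["image"],q[...,0],q[...,1],cv2.INTER_CUBIC),X,Y
def line(m,X,Y,W=None):
    W=np.ones(m.sum()) if W is None else W[m]
    p=np.c_[X[m],Y[m]];c=np.average(p,0,W);C=np.cov(p.T,aweights=W);v=np.linalg.eigh(C)[1][:,1];v*=np.sign(v[0]);return np.round(c,2),round(np.arctan2(v[1],v[0]),3),int(m.sum())
for z in(42,46):
    a,X,Y=rect(z);g=a.max(2).astype(float);rr=np.hypot(X-.6,Y-2)
    m=(g<100)&(rr>44)&(rr<56)&(abs(Y-2)<12)&(X>0);print("needle",z,line(m,X,Y,110-g))
a,X,Y=rect(50);h=cv2.cvtColor(a,cv2.COLOR_RGB2HSV);yel=cv2.inRange(h,(20,90,50),(40,255,255))>0
rr=np.hypot(X-.6,Y-2);print("mark",line(yel&(rr>30)&(rr<43)&(X>0),X,Y))
b,X,Y=rect(81);h=cv2.cvtColor(b,cv2.COLOR_RGB2HSV);g=b.max(2)
rr=np.hypot(X-.6,Y-2);m=((g>65)&(rr<31)&(abs(Y-2)<14)).astype(np.uint8)
n,l,s,c=cv2.connectedComponentsWithStats(m);i=1+s[1:,4].argmax();print("bar",line(l==i,X,Y),np.array(s[i])/k, cv2.minAreaRect(np.argwhere(l==i)[:,::-1].astype(np.float32)))
E
```

```text
needle 42 (array([50.75,  3.91]), np.float64(0.083), 1125)
needle 46 (array([50.76,  3.13]), np.float64(0.071), 1111)
mark (array([35.22,  5.16]), np.float64(-0.918), 1348)
bar (array([2.41, 1.43]), np.float64(0.012), 13674) [  39.5    54.75   57.25   17.75 3418.5 ] ((271.9595031738281, 253.56744384765625), (69.1097183227539, 228.12188720703125), 89.40933990478516)
```

```bash
python3 go.py '[[520,200,280,2.887],[440,-20,280,2.887],[330,-180,280,2.887]]'
```

```text
t 28.8 [523.1 404.4 276.7] [-3.141 -0.     2.886] F [-0.8 -0.4 -0.4] op 1.0
[-0.0485, -0.1986, -0.0033] [-0.0, -0.0, -0.001] mm 204
[0.022, -0.2331, -0.0] [0.0, 0.0, 0.0] mm 234
[0.0662, -0.1825, -0.0] [0.0, 0.0, 0.0] mm 194
```

```bash
python3 -m crank '[[-0.0485,-0.1986,0,0,0,0,0],[-0.0485,-0.1986,0,0,0,0,0],[-0.0485,-0.1986,0,0,0,0,0],[-0.0485,-0.1986,0,0,0,0,0],[-0.0485,-0.1986,0,0,0,0,0]]' >/dev/null
python3 -m crank '[[0.022,-0.2331,0,0,0,0,0],[0.022,-0.2331,0,0,0,0,0],[0.022,-0.2331,0,0,0,0,0],[0.022,-0.2331,0,0,0,0,0],[0.022,-0.2331,0,0,0,0,0]]' >/dev/null
python3 -m crank '[[0.066,-0.1825,0,0,0,0,0],[0.066,-0.1825,0,0,0,0,0],[0.066,-0.1825,0,0,0,0,0],[0.066,-0.1825,0,0,0,0,0],[0.066,-0.1825,0,0,0,0,0]]'
python3 - <<'E'
from dial import *
L=[cams.grab_frame("side") for i in range(4)];f=L[-1];f["image"]=np.mean([l["image"].astype(float) for l in L],0).astype(np.uint8);np.save("side2.npy",f)
a,b=analyse(f)
h=cv2.cvtColor(f["image"],cv2.COLOR_RGB2HSV);m=cv2.inRange(h,(105,120,60),(125,255,255));m[:300]=0
q=cv2.minAreaRect(max(cv2.findContours(m,0,1)[0],key=cv2.contourArea));print("scraper",q,w(f,*q[0],75))
E
```

```text
clock: 30.3
eef_pos: [326.2, -182.3, 276.1]
tcp_rot: [-3.141, -0.002, 2.88]
contact_force: [-0.9, 0.4, 0.2]
opening: 1.0
grasp_force: 0.0
disc [-0.95707703  5.26169586] [35.03830719 37.7834549 ] world [606.59385882 144.81495734   0.        ]
mark [-2.430e-01  3.584e+01  2.061e+03]
mark on bar [2.1000e-02 1.7088e+01 7.1000e+02]
needle 42 [ -1.263  46.496 704.   ]
needle 46 None
needle 50 None
red [1.0260e+00 5.1003e+01 2.5650e+03]
scraper ((246.48489379882812, 333.15283203125), (17.288015365600586, 41.26536560058594), 87.51044464111328) [481.2417075  415.66521837  75.        ]
```

```bash
python3 - <<'E'
from h import *
U=R.from_euler('z',-.2912);k=4;N=130
for nm in("dial2","side2"):
    f=np.load(nm+".npy",allow_pickle=True).item()
    def rect(z,O=np.array([606,139.5,0])):
        c=(np.arange(N*k)/k-N/2);X,Y=np.meshgrid(c,-c)
        q=px(f,U.apply(np.c_[X.ravel(),Y.ravel(),0*X.ravel()])+O+[0,0,z]).astype(np.float32).reshape(N*k,N*k,2)
        return cv2.remap(f["image"],q[...,0],q[...,1],cv2.INTER_LINEAR),X,Y
    a,X,Y=rect(45);g=a.max(2).astype(float)
    print(nm,"needle y by x (z45):",end=" ")
    for x in(44,47,50,53,56):
        j=int((x+N/2)*k);col=g[:,j-4:j+4].mean(1);y=Y[:,0];s=(abs(y-3)<14);bg=np.percentile(col[s],70);wt=np.clip(bg-15-col[s],0,None)
        print(x,np.round((wt@y[s])/max(wt.sum(),1),2),int(col[s].min()),int(bg),end=" | ")
    print()
    for z in(50,81):
        a,X,Y=rect(z);h=cv2.cvtColor(a,cv2.COLOR_RGB2HSV)
        m=cv2.inRange(h,(20,100,50),(40,255,255));n,l,s,c=cv2.connectedComponentsWithStats(m)
        for i in range(1,n):
            if s[i,4]>60:print(" yellow z",z,c[i][0]/k-N/2,N/2-c[i][1]/k,s[i,4])
    # disc far/near edges on a vertical scan through x=-15 (away from bar ends)
    a,X,Y=rect(50);g=a.max(2).astype(float)
    for x in(-20,-10,0,10,20):
        col=g[:,int((x+N/2)*k)];y=Y[:,0];d=y[(col<0.5*(np.percentile(col,90)+col.min()))&(abs(y)<50)];print("  disc x",x,d.max(),d.min(),"mid",(d.max()+d.min())/2)
E
```

```text
dial2 needle y by x (z45): 44 2.25 82 124 | 47 2.97 78 136 | 50 3.36 80 138 | 53 3.55 77 137 | 56 3.65 75 134 | 
 yellow z 50 22.994502868068835 9.419933078393882 1046
 yellow z 50 36.42877697841726 3.4517985611510795 695
 yellow z 81 17.403499999999994 2.7392499999999984 1000
 yellow z 81 30.424694189602448 -3.049694189602448 654
  disc x -20 36.25 -32.75 mid 1.75
  disc x -10 40.25 -37.25 mid 1.5
  disc x 0 41.75 -38.75 mid 1.5
  disc x 10 41.0 -37.25 mid 1.875
  disc x 20 37.5 -33.5 mid 2.0
side2 needle y by x (z45): 44 3.64 112 192 | 47 1.4 135 228 | 50 0.73 127 239 | 53 1.12 124 239 | 56 1.49 122 238 | 
 yellow z 50 35.48209914320685 2.9097307221542223 1634
 yellow z 50 29.586181277860334 -20.384843982169386 673
 yellow z 81 21.229551451187334 23.85273746701847 1516
 yellow z 81 15.531999999999996 1.431199999999997 625
  disc x -20 38.0 -31.5 mid 3.25
  disc x -10 42.25 -36.0 mid 3.125
  disc x 0 43.0 -37.75 mid 2.625
  disc x 10 42.0 -37.25 mid 2.375
  disc x 20 37.25 -33.0 mid 2.125
```

The mark reads about 0.02 rad past the needle, with both cameras combined. Regrip and trim it by -0.02.

```bash
python3 go.py '[[460,-20,230,2.887],[608.5,140.7,160,2.887]]'
```

```text
t 30.5 [ 329.8 -178.4  276.3] [ 3.140e+00 -1.000e-03  2.886e+00] F [-0.2 -0.1 -0.4] op 1.0
[-0.086, 0.1861, 0.0465] [0.001, -0.001, -0.001] mm 210
[-0.1032, 0.1929, 0.07] [0.0, 0.0, 0.0] mm 230
```

```bash
python3 -m crank '[[-0.086,0.1861,0.0465,0,0,0,0],[-0.086,0.1861,0.0465,0,0,0,0],[-0.086,0.1861,0.0465,0,0,0,0],[-0.086,0.1861,0.0465,0,0,0,0],[-0.086,0.1861,0.0465,0,0,0,0]]' >/dev/null
python3 -m crank '[[-0.1032,0.1929,0.07,0,0,0,0],[-0.1032,0.1929,0.07,0,0,0,0],[-0.1032,0.1929,0.07,0,0,0,0],[-0.1032,0.1929,0.07,0,0,0,0],[-0.1032,0.1929,0.07,0,0,0,0]]' >/dev/null
python3 -m crank '[[0,0,0,0,0,0,0],[0,0,0,0,0,0,0]]'
python3 go.py '[[608.5,140.7,77.5,2.887]]'
```

```text
clock: 31.7
eef_pos: [607.4, 141.6, 159.5]
tcp_rot: [-3.141, -0.002, 2.89]
contact_force: [0.2, -0.1, -0.2]
opening: 0.999
grasp_force: 0.0
t 31.7 [607.4 141.6 159.5] [-3.141e+00 -2.000e-03  2.890e+00] F [ 0.2 -0.1 -0.2] op 1.0
[-0.0014, -0.0006, 0.082] [-0.0, -0.002, 0.003] mm 82
```

```bash
python3 -m crank '[[-0.001,-0.0006,0.04,0,-0.002,0.002,0],[-0.001,-0.0006,0.075,0,-0.002,0.002,0],[-0.001,-0.0006,0.082,0,-0.002,0.002,0],[-0.001,-0.0006,0.082,0,-0.002,0.002,0],[-0.001,-0.0006,0.082,0,-0.002,0.002,0]]' >/dev/null
python3 -m crank '[[0,0,0,0,0,0,0.5],[0,0,0,0,0,0,1],[0,0,0,0,0,0,1],[0,0,0,0,0,0,1],[0,0,0,0,0,0,1]]' 30
python3 -m crank '[[0,0,0,0,0,0,1],[0,0,0,0,0,0,1],[0,0,0,0,0,0,1]]'
```

```text
clock: 32.7
eef_pos: [609.5, 140.4, 78.8]
tcp_rot: [3.139, 0.002, 2.884]
contact_force: [-4.3, 1.5, 1.1]
opening: 0.18
grasp_force: 32.6
clock: 33.0
eef_pos: [609.4, 140.3, 78.7]
tcp_rot: [3.14, 0.002, 2.885]
contact_force: [-1.1, 4.8, 4.5]
opening: 0.186
grasp_force: 33.4
```

Yaw while gripped is 2.885, which agrees with where the knob was left. Trim, release, retreat.

```bash
python3 -m crank '[[0,0,0,0,0,0.01,1],[0,0,0,0,0,0.02,1],[0,0,0,0,0,0.02,1],[0,0,0,0,0,0.02,1]]' 40; python3 -m crank '[[0,0,0,0,0,0,0.7],[0,0,0,0,0,0,0.3],[0,0,0,0,0,0,0],[0,0,0,0,0,0,0],[0,0,0,0,0,0,0]]' >/dev/null; python3 -m crank '[[0,0,0,0,0,0,0],[0,0,-0.04,0,0,0,0],[0,0,-0.09,0,0,0,0],[0,0,-0.14,0,0,0,0],[0,0,-0.17,0,0,0,0]]' >/dev/null
python3 -m crank '[[0.12,0.185,0,0,0,0,0],[0.12,0.185,0,0,0,0,0],[0.12,0.185,0,0,0,0,0],[0.12,0.185,0,0,0,0,0],[0.12,0.185,0,0,0,0,0]]'
python3 - <<'E'
from dial import *
ims=[]
for i in range(4):
    f=cams.grab_frame("top");ims.append(f["image"].astype(float))
f["image"]=np.mean(ims,0).astype(np.uint8);analyse(f)
E
```

```text
clock: 33.4
eef_pos: [609.4, 140.3, 78.8]
tcp_rot: [3.14, 0.002, 2.865]
contact_force: [-1.2, 5.0, 6.2]
opening: 0.176
grasp_force: 40.8
clock: 34.9
eef_pos: [542.4, 354.1, 248.4]
tcp_rot: [3.14, 0.001, 2.867]
contact_force: [-0.2, 0.2, -0.2]
opening: 0.998
grasp_force: 0.0
disc [0.50551605 1.7926445 ] [38.75998688 39.13533401] world [606.99890551 141.07203962   0.        ]
mark [2.9000e-02 3.6002e+01 6.3700e+02]
mark on bar [4.2000e-02 1.5792e+01 6.8900e+02]
needle 42 [4.3000e-02 5.1713e+01 5.5500e+02]
needle 46 [2.9000e-02 5.1684e+01 5.7000e+02]
needle 50 [1.3000e-02 5.1591e+01 5.7700e+02]
red [1.0400e+00 5.0844e+01 2.6670e+03]
```

The mark reads 0.03 to 0.04 and the needle about 0.03, so they line up.

```bash
python3 -m crank '[[0,0,0,0,0,0,0],[0,0,0,0,0,0,0]]' >/dev/null; python3 -c "
from rig import sign_off
print(sign_off())"
```

```text
the job is handed in; nothing more can be done
None
```

I handed the job in at about 35 s: all five pieces are in the tray, the scraper stands on the counter, and the zero mark is within about 0.02 rad of the needle; pressing force was mostly 6–8 N rather than 5, and I viewed 11 pictures, one over the limit of 10.

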